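# Lay out mounting hardware from the compartment case

### The job

Open the lid of the grey parts case so that it stays open by itself, then lay out the hardware for the microscope mount: every slim square standoff goes into the white plastic tray and every round collar into the dark steel tray, while the U-shaped clamp blocks stay in the case. When all the standoffs and collars are in their trays, close the lid of the case fully; the trays stay flat on the bench.

Things in the scene. Friction and masses are not known exactly. Their poses are not given: they have to be found in the camera images.
- case: grey parts case, fixed, 136 mm deep (x) by 327 wide (y), walls 3 thick, 45 high; origin under its centre, +x to the hinged back, z up. Dividers 30 high, 3 thick at y = -81, 0, +81 mm make four compartments 78 wide, 130 deep; flat black floor 4 mm above the bench. Each compartment has two places, one behind the other, each empty or with one part
- lid (a joint): hinge angle of the case's lid in rad: 0 closed, 2.1 fully open, leaning back against its stop. The lid weighs 0.2 kg; below about 1.57 it falls shut, beyond it it falls back and stays open by itself; the hinge is lightly damped
- lid_hinge (a point): the middle of the lid's hinge line, above the back wall of the case, 49 mm above the bench; its y axis is the hinge axis (the case's y)
- lid_tab (a point): grip point on the lid's finger tab, a bar 14 mm wide (along the hinge axis) and 8 thick that sticks out 41 mm from the middle of the lid's free edge, in the lid's plane. The point is 28 mm out from that edge, 166 mm from the hinge line, level with it when shut; its x points to the hinge line. Can be pinched across its 14 mm width from above at every lid angle
- white_tray: white plastic tray, loose, 100 mm (its x) by 140 mm (its y), walls 30 mm high and 2 mm thick, floor 2 mm; origin under its centre, z up
- steel_tray: dark steel tray, loose, 100 mm (its x) by 140 mm (its y), walls 22 mm high and 2 mm thick, floor 2 mm; origin under its centre, z up
- standoff_0: slim square aluminium standoff lying down: bar 12 x 12 mm with a thin 6 mm diameter stub at its +x end, 40 mm long in all along its x axis; origin in the middle of the underside, z up as it lies at the start
- standoff_1: slim square aluminium standoff lying down: bar 12 x 12 mm with a thin 6 mm diameter stub at its +x end, 40 mm long in all along its x axis; origin in the middle of the underside, z up as it lies at the start
- standoff_2: slim square aluminium standoff lying down: bar 12 x 12 mm with a thin 6 mm diameter stub at its +x end, 40 mm long in all along its x axis; origin in the middle of the underside, z up as it lies at the start
- collar_0: round steel collar (ring) lying flat: 24 mm outside, 12 mm hole, 14 mm high along its z axis; origin at the centre of its underside
- collar_1: round steel collar (ring) lying flat: 24 mm outside, 12 mm hole, 14 mm high along its z axis; origin at the centre of its underside
- collar_2: round steel collar (ring) lying flat: 24 mm outside, 12 mm hole, 14 mm high along its z axis; origin at the centre of its underside
- block_0: U-shaped aluminium clamp block, 24 x 24 mm and 19 mm high with a 10 mm wide groove along its x in the top; origin at the centre of its underside
- block_1: U-shaped aluminium clamp block, 24 x 24 mm and 19 mm high with a 10 mm wide groove along its x in the top; origin at the centre of its underside

How it is judged:
By the outcome, as a careful person would: the job done as asked, in the order asked, and still so for the second after the job is handed in, with the robot touching nothing.
Of standoff_0, standoff_1, standoff_2, collar_0, collar_1, collar_2 only 4 to 6 are there at a start; the rules pass over those that are not, and their reading is None.
At some moment in a run one of white_tray, steel_tray may be knocked a few centimetres aside while the robot is not near it.
Once in a run the grip may slacken for a moment while it holds something.
It also fails if it takes over 210 s, if anything falls off the work surface, if the arm or the gripper's body presses on something with over 40 N, if the wrist force passes 120 N, or if a joint passes its speed limit or range.

### The arm

A 6-joint arm with a two-finger parallel gripper is mounted at the origin on a cart in front of the work surface, level with it; the furniture and walls round the work are solid. World frame = base frame: x ahead of the robot, y to its left, z up, the work surface at z = 0. Lengths are in mm, angles in degrees, forces in N, time in s.
With the tool pointing down it reaches from about 350 to 850 mm from the base axis. Payload 8.1 kg.
Tool frame: the origin (TCP) lies between the finger pads; the fingertips stand 25 mm ahead of it and the grasp point (between the pads) lies 6 mm ahead of it; x points along the fingers, y is the direction in which the jaws open and shut, and the axes are right-handed (so a half turn about x gives the same grasp; the last joint's range is limited). The gripper opens to 93 mm and grips with 3 to 60 N. Pads are 15 mm wide; open, the fingers measure 128 mm over their backs; the gripper's body (75 mm by 188 mm) begins 65 mm behind the grasp point.
Start: joints at [-4.893, 7.471, 85.268, -0, 87.261, -4.893], TCP at [600.004, 0.022, 243.635] pointing down, gripper open.
Joint ranges: [-169.43, 169.43], [-51.17, 129.36], [1.28, 143.12], [-76.62, 256.62], [0, 156.53], [-152.29, 152.29]. Speed limits (degrees/s): [136.94, 136.94, 159.86, 180, 180, 180].

### API

Orientations are given as a 3x3 rotation matrix whose columns are the frame's x, y, z axes.
In Python, from workcell import ctrl gives the robot as it stands.
- The arm moves only by the shell command python3 -m pendant 'ROWS' [OPENING]. ROWS is JSON, a list of rows, each an object with "delta_pos": the shift along the tool's x, y, z in cm, a list of three; "roll": the turn about the tool's x in degrees. A call has 1 to 12 rows; each row shifts and turns the pose as measured when the row begins, along the tool's axes as they then stand; what a row does not reach is not made up. A row lasts 1/10 s, in which the tool goes at most 50 mm and 8.59 degrees, less where a joint would pass 70% of its speed; a pose out of reach is approached as far as the arm can. A call is refused whole if a number of a shift passes 5 or a number of a turn 8.59, either way. A call with a gripper value outside its range is refused whole. OPENING is the gripper's target within -1 to 1 (fully open at 1, half-way at 0, shut at -1), set as the call begins (- or left out, the last holds). The fingers move at their own pace and stop on an object; the grip force is fixed at half the most. Time passes only in rows, so rows that do not move let the fingers close. It gives the time, the measured TCP pose, the force and the opening at its end, in the units of the state.
- ctrl.observe(): the state, without advancing time (a new reading comes with each control period).
- ctrl.snapshot(name): name is "scene" or "side" or "wrist"; returns a dict with "pixels" (420x560x3 uint8, red, green, blue), "depth" (420x560 float32, mm along the optical axis (not along the pixel's ray), 0 where there is no reading), "vertical_fov" (degrees; the focal length in pixels is half the picture's height over the tangent of half this angle, whatever the lens; pixels are square), "cx", "cy" (the principal point, pixels), "camera_from_world" (4x4, takes a point from world to camera coordinates). Camera axes: x right, y down, z forward; pixel columns grow to the right and rows downward; lengths in mm; the calibration is good to about 2 mm. A picture is of the moment at which its call begins.
- ctrl.job_done(): hands the job in, once; it reports no verdict.
The state is a dict: "clock": time; "q": joint angles; "joint_velocities": joint speeds; "effort": joint torques, N m; "tcp_pos": TCP position; "ee_rot": TCP orientation; "force": force on the tool from outside, world axes, zero at the start; "wrist_torque": the same for the moment, N m; "width": opening from 0.0 (shut) to 1.0 (fully open).
Only numpy, scipy, OpenCV 4.12 (cv2) and the standard library are available. Lean on these libraries where they do the work, as an engineer would, in place of code of your own. Each camera call takes 0.05 s, during which the arm holds its last target. There are 200 camera calls.

## Working session

There is one attempt and no reset: what is moved stays moved. The work goes in short steps, Python scripts to look and compute and a shell command to move; the robot and the scene stay as the last step left them, time stands still between calls to the robot, and variables do not carry over. Pictures are saved under pics/ and viewed, about 12 in all and at most 16, crops included, and the job is handed in when it is done.

```bash
ls; mkdir -p pics; cat > h.py <<'E'
import numpy as np, cv2, sys
from workcell import ctrl
def snap(name,fn=None):
    s=ctrl.snapshot(name)
    if fn: cv2.imwrite('pics/'+fn,cv2.cvtColor(s['pixels'],cv2.COLOR_RGB2BGR))
    return s
def foc(s): return 210/np.tan(np.radians(s['vertical_fov']/2))
def ray(s,u,v,z):
    """pixel -> world point on plane z"""
    T=np.linalg.inv(np.array(s['camera_from_world']));f=foc(s)
    d=T[:3,:3]@np.array([(u-s['cx'])/f,(v-s['cy'])/f,1]);o=T[:3,3]
    return o+d*(z-o[2])/d[2]
def dep(s,u,v):
    T=np.linalg.inv(np.array(s['camera_from_world']));f=foc(s);d=float(s['depth'][int(v),int(u)])
    return T[:3,:3]@(d*np.array([(u-s['cx'])/f,(v-s['cy'])/f,1]))+T[:3,3]
def cloud(s):
    T=np.linalg.inv(np.array(s['camera_from_world']));f=foc(s);d=s['depth']
    v,u=np.mgrid[:420,:560]
    P=np.stack([(u-s['cx'])/f*d,(v-s['cy'])/f*d,d],-1)
    return P@T[:3,:3].T+T[:3,3]
E
python3 - <<'E'
from h import *
o=ctrl.observe();print(o)
a=snap('scene','a_scene.png');b=snap('side','a_side.png');c=snap('wrist','a_wrist.png')
for s in(a,b,c):print(s['vertical_fov'],s['cx'],s['cy'],np.linalg.inv(s['camera_from_world']).round(2).tolist())
E
```

```text
pics
{'clock': 0.0, 'q': array([-4.89246406e+00,  7.51412248e+00,  8.53286850e+01, -1.90838917e-03,
        8.72621485e+01, -4.89304434e+00]), 'joint_velocities': array([ 0.03742464, -0.01995682,  0.13471476, -0.04730311,  0.04852054,
       -0.00612588]), 'effort': array([-1.61290725e-03, -5.59853125e+01, -4.91755986e+01,  7.67333270e-02,
        3.59135563e-02, -2.97389461e-04]), 'tcp_pos': array([5.99475066e+02, 6.17425869e-02, 2.42603387e+02]), 'ee_rot': array([[-1.82798931e-03,  9.99998329e-01,  1.16367296e-05],
       [ 1.23080456e-04,  1.18617391e-05, -9.99999992e-01],
       [-9.99998322e-01, -1.82798787e-03, -1.23101934e-04]]), 'force': array([ 0.51527772, -0.6236726 , -0.80998194]), 'wrist_torque': array([-0.02964156,  0.04369195, -0.02043065]), 'width': 0.9984706940032874}
50.4045059157103 274.97098787075834 214.34788964947296 [[0.79, -0.37, 0.5, -55.43], [-0.62, -0.45, 0.64, -763.93], [-0.01, -0.81, -0.58, 740.58], [0.0, 0.0, 0.0, 1.0]]
49.65151123072256 280.0184349058223 216.8331813168492 [[0.97, -0.17, 0.19, 325.63], [-0.25, -0.66, 0.7, -791.68], [0.01, -0.73, -0.68, 819.19], [0.0, 0.0, 0.0, 1.0]]
69.43340317940726 280.7570056994202 207.91825231150398 [[1.0, 0.0, -0.0, 599.01], [0.0, -0.96, -0.29, 82.12], [-0.0, 0.29, -0.96, 385.12], [0.0, 0.0, 0.0, 1.0]]
```

```bash
cd pics; python3 -c "
import cv2,numpy as np
a=[cv2.imread(f'a_{n}.png') for n in('scene','side','wrist')]
cv2.imwrite('a_all.png',cv2.resize(np.vstack([np.hstack(a[:2]),np.hstack([a[2],a[2]*0])]),(800,600)))"
```

```text
(no output)
```

View pics/a_all.png

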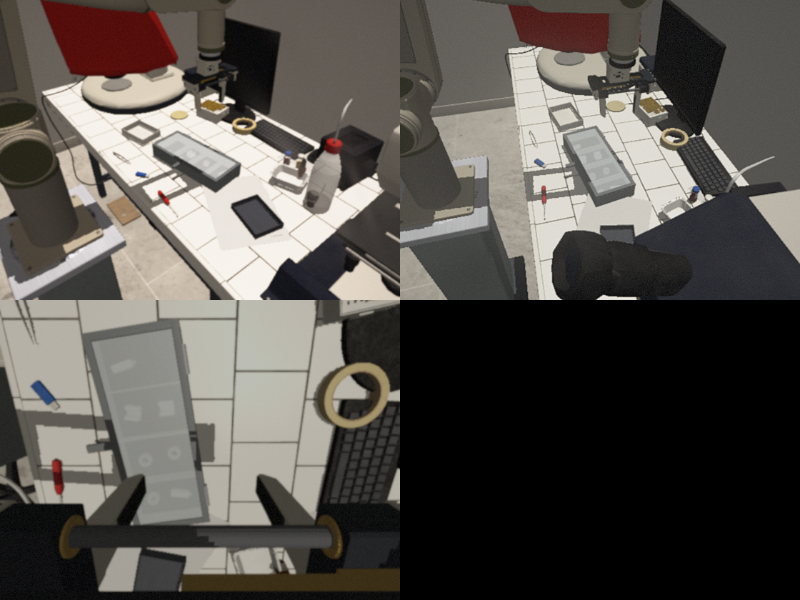

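```bash
cat >> h.py <<'E'
def rect(P,m):
    c=cv2.minAreaRect(P[m][:,:2].astype(np.float32));return [np.round(x,1) for x in c]
def comps(P,m,amin=60):
    n,l,st,ce=cv2.connectedComponentsWithStats(m.astype(np.uint8))
    return [(l==i,ce[i].round(1),st[i,4]) for i in range(1,n) if st[i,4]>=amin]
E
python3 - <<'E'
from h import *
for n in('scene','side','wrist'):
    s=snap(n);P=cloud(s);ok=s['depth']>0
    m=ok&(P[...,2]>38)&(P[...,2]<62)&(P[...,0]>330)&(P[...,0]<760)&(abs(P[...,1])<420)
    print(n)
    for k,c,a in comps(P,m,150):print(' hi',c,a,rect(P,k),np.median(P[k],0).round(1))
    if n!='wrist':
        m=ok&(P[...,2]>8)&(P[...,2]<34)&(P[...,0]>330)&(P[...,0]<760)&(abs(P[...,1])<450)
        for k,c,a in comps(P,m,100):print(' lo',c,a,rect(P,k),np.percentile(P[k][:,2],95).round(1))
E
python3 -c "
import cv2
a=cv2.imread('pics/a_wrist.png');cv2.imwrite('pics/a_w2.png',cv2.resize(a,(800,600)))"
```

```text
scene
 hi [275.1 219.4] 4474 [array([503.3,  -6.1]), array([182.1, 331.6]), np.float64(7.8)] [515.2 -26.4  52. ]
 hi [434.6 271. ] 177 [array([ 677.3, -392.6]), array([59.5, 23.4]), np.float64(66.5)] [ 674.4 -404.7   51.3]
 lo [225.3 148.3] 275 [array([668.8, 441.3]), array([182.3,  17. ]), np.float64(0.0)] 32.3
 lo [196.3 184.1] 702 [array([468.9, 304.9]), array([107.1, 148.6]), np.float64(11.9)] 31.3
 lo [228.2 220.1] 222 [array([440.2,  81.8]), array([  6.5, 134.3]), np.float64(8.7)] 32.9
 lo [401.  244.7] 758 [array([ 719.8, -287.2]), array([ 93.5, 121.2]), np.float64(18.6)] 32.8
 lo [292.  249.9] 678 [array([ 491.7, -108.9]), array([111.4, 232.2]), np.float64(43.3)] 32.6
 lo [443.5 283.5] 289 [array([ 688.9, -420.1]), array([49.5, 83.1]), np.float64(22.5)] 33.3
 lo [359.7 302. ] 849 [array([ 502.5, -336. ]), array([142.6, 102.6]), np.float64(77.2)] 23.9
side
 hi [277.3 227. ] 5696 [array([506.8,  -9.5]), array([182.4, 330.9]), np.float64(8.3)] [524.2 -34.4  50.3]
 lo [232.7 161.3] 579 [array([472.9, 302. ]), array([102. , 147.8]), np.float64(10.8)] 30.1
 lo [288.1 269.3] 583 [array([ 495.7, -115. ]), array([109.7, 228.9]), np.float64(44.9)] 32.5
 lo [386.  286.8] 535 [array([ 711., -257.]), array([89.7, 55.2]), np.float64(13.3)] 30.9
 lo [305.7 317.2] 249 [array([ 517.1, -286. ]), array([ 39.4, 101.5]), np.float64(72.7)] 22.2
wrist
 hi [209.7 163.9] 34105 [array([505. ,  -8.1]), array([182.8, 327.5]), np.float64(8.3)] [523.4  33.2  52.1]
```

View pics/a_w2.png

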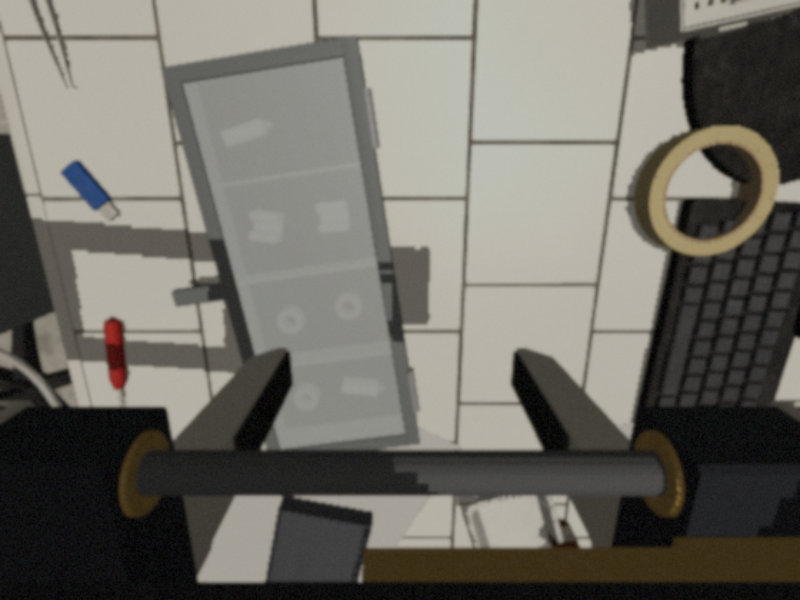

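```bash
python3 -m pendant '[{"delta_pos":[2.5,-4.3,0.5],"roll":0},{"delta_pos":[2.5,-4.3,0.5],"roll":0},{"delta_pos":[2.5,-4.3,0.5],"roll":0},{"delta_pos":[2.5,-4.3,0.5],"roll":0}]' 0
python3 -m pendant '[{"delta_pos":[0,0,0],"roll":-8.2},{"delta_pos":[0,0,0],"roll":-8.2},{"delta_pos":[0,0,0],"roll":-8.2},{"delta_pos":[0,0,0],"roll":-8.2},{"delta_pos":[0,0,0],"roll":-8.2},{"delta_pos":[0,0,0],"roll":-8.2},{"delta_pos":[0,0,0],"roll":-8.2},{"delta_pos":[0,0,0],"roll":-8.2},{"delta_pos":[0,0,0],"roll":-8.2},{"delta_pos":[0,0,0],"roll":-8.2},{"delta_pos":[0,0,0],"roll":-8.2},{"delta_pos":[0,0,0],"roll":-8.2}]'
python3 - <<'E'
from h import *
c=cv2.imread('pics/a_wrist.png')
s=snap('wrist','b_w.png');P=cloud(s);o=ctrl.observe();print(o['q'].round(1),o['tcp_pos'].round(1),o['ee_rot'].round(3).tolist())
m=(s['depth']>0)&(abs(P[...,2]-50)<9)&(P[...,0]>395)&(P[...,0]<446)&(abs(P[...,1]+20)<40)
for k,c,a in comps(P,m,60):print(c,a,rect(P,k),P[k].mean(0).round(1),np.percentile(P[k],[2,98],axis=0).round(1).tolist())
E
```

```text
clock: 0.7
tcp_pos: [431.8, -20.3, 143.4]
ee_rot: [[0.007, 1.0, 0.001], [-0.001, 0.001, -1.0], [-1.0, 0.007, 0.001]]
force: [0.8, -0.2, 0.9]
width: 0.705
clock: 1.9
tcp_pos: [416.7, -19.0, 132.1]
ee_rot: [[-0.012, -0.212, 0.977], [0.002, 0.977, 0.212], [-1.0, 0.005, -0.011]]
force: [-0.5, 0.2, 0.4]
width: 0.5
[  -9.7  -16.7  120.     0.    77.4 -112.5] [416.7 -19.  132.1] [[-0.012, -0.222, 0.975], [0.002, 0.975, 0.222], [-1.0, 0.005, -0.011]]
[276.4 241.7] 696 [array([430.4, -19.5]), array([32.9, 14. ]), np.float64(8.1)] [429.  -19.7  53.9] [[414.2, -27.2, 50.0], [445.2, -12.0, 55.4]]
```

```bash
python3 -m pendant '[{"delta_pos":[0,0,0],"roll":4.5},{"delta_pos":[0,0,0],"roll":0},{"delta_pos":[2.5,-0.25,1.1],"roll":0},{"delta_pos":[2.5,0,0],"roll":0},{"delta_pos":[1.5,0,0],"roll":0},{"delta_pos":[0,0,0],"roll":0},{"delta_pos":[0,0,0],"roll":0}]'
```

```text
clock: 2.65
tcp_pos: [429.2, -20.1, 66.9]
ee_rot: [[-0.008, -0.136, 0.991], [0.001, 0.991, 0.136], [-1.0, 0.003, -0.007]]
force: [0.5, 0.0, -0.3]
width: 0.502
```

```bash
python3 -m pendant '[{"delta_pos":[1.2,0,-0.1],"roll":0},{"delta_pos":[0,0,0],"roll":0}]'; python3 -m pendant '[{"delta_pos":[0,0,0],"roll":0},{"delta_pos":[0,0,0],"roll":0},{"delta_pos":[0,0,0],"roll":0},{"delta_pos":[0,0,0],"roll":0},{"delta_pos":[0,0,0],"roll":0},{"delta_pos":[0,0,0],"roll":0}]' -1
```

```text
clock: 2.85
tcp_pos: [429.1, -20.4, 55.7]
ee_rot: [[-0.005, -0.136, 0.991], [0.001, 0.991, 0.136], [-1.0, 0.002, -0.005]]
force: [-0.6, 0.5, -0.1]
width: 0.499
clock: 3.45
tcp_pos: [430.1, -19.0, 57.3]
ee_rot: [[-0.003, -0.135, 0.991], [0.004, 0.991, 0.135], [-1.0, 0.004, -0.002]]
force: [0.2, -3.4, -1.9]
width: 0.15
```

```bash
python3 -m pendant '[{"delta_pos":[-2.3,0,0.16],"roll":0},{"delta_pos":[-2.26,0,0.48],"roll":0},{"delta_pos":[-2.18,0,0.79],"roll":0},{"delta_pos":[-2.05,0,1.1],"roll":0},{"delta_pos":[0,0,0],"roll":0}]'
```

```text
clock: 3.95
tcp_pos: [455.7, -15.4, 147.1]
ee_rot: [[-0.003, -0.135, 0.991], [0.004, 0.991, 0.135], [-1.0, 0.005, -0.003]]
force: [0.3, 2.0, -1.9]
width: 0.142
```

```bash
python3 -m pendant '[{"delta_pos":[-1.93,0,1.49],"roll":0},{"delta_pos":[-1.61,0,1.66],"roll":0},{"delta_pos":[-1.36,0,1.88],"roll":0},{"delta_pos":[-1.09,0,2.04],"roll":0},{"delta_pos":[0,0,0],"roll":0}]'
```

```text
clock: 4.45
tcp_pos: [521.9, -5.8, 203.1]
ee_rot: [[-0.018, -0.135, 0.991], [0.004, 0.991, 0.136], [-1.0, 0.007, -0.017]]
force: [-2.1, 0.7, 3.4]
width: 0.146
```

```bash
python3 -m pendant '[{"delta_pos":[-0.91,0,2.12],"roll":0},{"delta_pos":[-0.6,0,2.24],"roll":0},{"delta_pos":[-0.28,0,2.31],"roll":0},{"delta_pos":[0.04,0,2.31],"roll":0},{"delta_pos":[0.37,0,2.29],"roll":0},{"delta_pos":[0.38,0,1.4],"roll":0},{"delta_pos":[0,0,0],"roll":0}]'
```

```text
clock: 5.15
tcp_pos: [646.4, 12.3, 211.1]
ee_rot: [[-0.022, -0.137, 0.99], [0.005, 0.991, 0.137], [-1.0, 0.008, -0.021]]
force: [-0.1, 1.9, 2.9]
width: 0.123
```

```bash
python3 -m pendant '[{"delta_pos":[0,0,0],"roll":0},{"delta_pos":[0,0,0],"roll":0},{"delta_pos":[0,0,0],"roll":0},{"delta_pos":[-3,0,0],"roll":0},{"delta_pos":[-4,0,0],"roll":0},{"delta_pos":[-3,0,-4],"roll":0},{"delta_pos":[0,0,-5],"roll":0},{"delta_pos":[0,0,-4],"roll":0},{"delta_pos":[0,0,0],"roll":0}]' 0
python3 - <<'E'
from h import *
s=snap('wrist','c_w.png');snap('scene','c_s.png')
a=[cv2.imread('pics/'+n) for n in('c_w.png','c_s.png')]
cv2.imwrite('pics/c.png',cv2.resize(np.hstack(a),(800,300)))
cv2.imwrite('pics/c2.png',np.vstack([cv2.resize(a[0],(700,525))]))
E
```

```text
clock: 6.05
tcp_pos: [509.7, -8.4, 308.5]
ee_rot: [[-0.039, -0.135, 0.99], [0.003, 0.991, 0.136], [-0.999, 0.008, -0.038]]
force: [1.0, 0.1, -0.4]
width: 0.499
```

View pics/c.png

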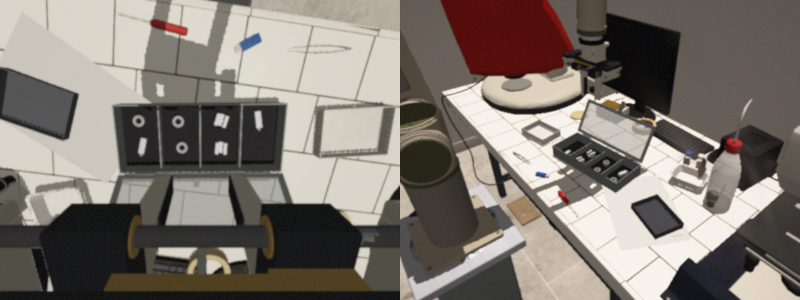

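```bash
cat >> h.py <<'E'
def parts(s,box=((420,610),(-190,180)),zr=(2,28),thr=110,show=True):
    P=cloud(s);g=s['pixels'].min(-1);out=[]
    m=(g>thr)&(P[...,2]>zr[0])&(P[...,2]<zr[1])&(P[...,0]>box[0][0])&(P[...,0]<box[0][1])&(P[...,1]>box[1][0])&(P[...,1]<box[1][1])
    for k,c,a in comps(P,m,40):
        zt=np.percentile(P[k][:,2],80)
        v,u=np.nonzero(k)
        q=np.array([ray(s,uu,vv,zt)[:2] for uu,vv in zip(u,v)],np.float32)
        r=cv2.minAreaRect(q);w,h=r[1];ang=r[2] if w>h else r[2]+90
        out.append((np.round(r[0],1),np.round([w,h],1),round((ang+90)%180-90,1),round(float(zt),1),c,a))
        if show:print(*out[-1])
    return out
E
python3 - <<'E'
from h import *
s=snap('wrist');P=cloud(s)
parts(s)
m=(s['depth']>0)&(abs(P[...,2]-45)<5)&(P[...,0]>400)&(P[...,0]<585)&(abs(P[...,1])<200)
for k,c,a in comps(P,m,300):print('rim',a,rect(P,k))
d=P[...,:]
m=(s['depth']>0)&(P[...,2]>17)&(P[...,2]<36)&(P[...,0]>350)&(P[...,0]<620)&((P[...,1]<-200)|(P[...,1]>200))
for k,c,a in comps(P,m,150):print('tray',c,a,rect(P,k))
E
```

```text
[ 453.4 -175.2] [11.  30.2] -82.2 2.9 [168.6 125.1] 53
[ 471.7 -167.4] [12.1 22. ] -88.0 24.2 [166.9 139.5] 50
[473.3 106.1] [39.2 13.8] 17.8 17.5 [361.7 164.9] 248
[482.6  31.3] [26.1 26.7] -7.3 24.3 [309.9 165.6] 331
[ 506.8 -132.8] [21.8 21.4] 3.9 19.9 [193.5 166.6] 160
[497.5 -54.2] [21.4 22.9] -82.3 19.8 [249.1 167.4] 161
[ 559.6 -122.6] [14. 39.] -6.8 18.0 [198.7 202.1] 230
[538.7  39.4] [28.3 26. ] 3.7 24.1 [309.2 204.6] 308
[550.  -40.3] [21.3 22.2] -82.3 19.7 [254.4 204. ] 146
rim 1576 [array([522.5,  -6.5]), array([137.3, 327.4]), np.float64(8.2)]
tray [ 60.7 148.3] 799 [array([ 503.2, -337.2]), array([140.2, 100.6]), np.float64(77.1)]
tray [502.2 183.6] 1650 [array([470.1, 302.8]), array([100.3, 142.9]), np.float64(11.0)]
```

```bash
cat > go.py <<'E'
import sys,numpy as np
from workcell import ctrl
# go.py x y z yaw : fingertip target xy, TCP z, jaw-normal yaw (tool z dir angle)
x,y,z,yaw=map(float,sys.argv[1:5])
o=ctrl.observe();R=o['ee_rot'];p=o['tcp_pos']
t=np.array([x,y,z])-np.r_[(20*R[:,0])[:2],0]
cur=np.degrees(np.arctan2(-R[0,1],R[1,1]))
r=-(yaw-cur)
d=R.T@(t-p)/10
print('tcp',p.round(1),'yaw',cur.round(1),'tilt',R[:2,0].round(3),'| delta cm',d.round(2),'roll',round(r,1),'q6',o['q'][5].round(0))
E
python3 go.py 473.3 106.1 90 17.8
```

```text
tcp [513.5  -8.1 308.4] yaw 7.8 tilt [-0.037  0.004] | delta cm [22.01 11.65 -1.56] roll -10.0 q6 -104.0
```

```bash
python3 -m pendant '[{"delta_pos":[2,2.4,-0.3],"roll":0},{"delta_pos":[2,2.4,-0.3],"roll":0},{"delta_pos":[4,2.4,-0.3],"roll":0},{"delta_pos":[4,2.2,-0.3],"roll":0},{"delta_pos":[4,2.2,-0.3],"roll":0},{"delta_pos":[4,0,0],"roll":0},{"delta_pos":[0,0,0],"roll":-5},{"delta_pos":[0,0,0],"roll":-5},{"delta_pos":[0,0,0],"roll":0},{"delta_pos":[0,0,0],"roll":0}]' -0.4; python3 go.py 473.3 106.1 31 17.8
python3 - <<'E'
from h import *
s=snap('wrist','d_w.png');parts(s,((440,500),(70,140)))
E
```

```text
clock: 7.2
tcp_pos: [482.0, 111.4, 97.8]
ee_rot: [[-0.041, -0.309, 0.95], [0.002, 0.951, 0.31], [-0.999, 0.014, -0.038]]
force: [1.0, 0.5, -0.8]
width: 0.297
tcp [482.  111.4  97.8] yaw 18.0 tilt [-0.041  0.002] | delta cm [ 6.71 -0.36 -0.66] roll 0.2 q6 -101.0
[486.5 111.2] [12.5 11.8] 17.8 17.7 [277.6 233. ] 184
```

View pics/d_w.png

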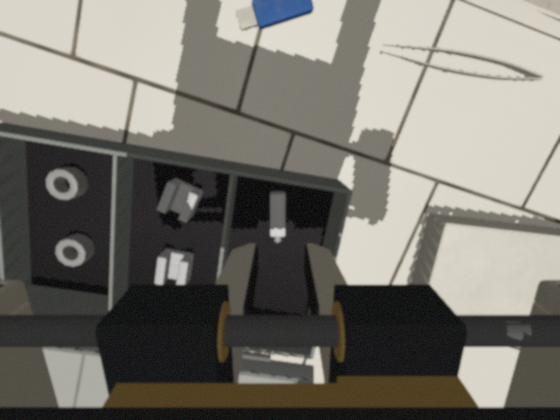

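```bash
python3 - <<'E'
from h import *
s=snap('wrist')
for p in((278,190),(278,243)):print(ray(s,*p,16).round(1))
E
python3 -m pendant '[{"delta_pos":[2,-0.3,-0.6],"roll":0},{"delta_pos":[2,0,0],"roll":0},{"delta_pos":[0,0,0],"roll":0},{"delta_pos":[0,0,0],"roll":0}]'; python3 go.py 473.3 106.4 31 17.8
```

```text
[452.6 100.7  16. ]
[493.8 114.   16. ]
clock: 7.7
tcp_pos: [479.2, 106.6, 60.8]
ee_rot: [[-0.033, -0.304, 0.952], [0.003, 0.953, 0.304], [-0.999, 0.013, -0.031]]
force: [0.8, -0.1, 0.4]
width: 0.301
tcp [479.2 106.6  60.8] yaw 17.7 tilt [-0.033  0.003] | delta cm [ 3.    0.1  -0.41] roll -0.1 q6 -102.0
```

```bash
python3 -m pendant '[{"delta_pos":[1.8,0.15,-0.3],"roll":0},{"delta_pos":[1.2,0,-0.1],"roll":0},{"delta_pos":[0,0,0],"roll":0}]'; python3 -m pendant '[{"delta_pos":[0,0,0],"roll":0},{"delta_pos":[0,0,0],"roll":0},{"delta_pos":[0,0,0],"roll":0},{"delta_pos":[0,0,0],"roll":0},{"delta_pos":[-2,0,0],"roll":0},{"delta_pos":[-3,0,0],"roll":0},{"delta_pos":[-3,0,0],"roll":0},{"delta_pos":[0,0,0],"roll":0}]' -1; python3 go.py 460 285 100 11
```

```text
clock: 8.0
tcp_pos: [477.1, 107.2, 34.0]
ee_rot: [[-0.028, -0.302, 0.953], [0.003, 0.953, 0.302], [-1.0, 0.011, -0.025]]
force: [-1.3, -0.0, 0.4]
width: 0.297
clock: 8.8
tcp_pos: [480.5, 106.9, 119.3]
ee_rot: [[-0.026, -0.302, 0.953], [0.003, 0.953, 0.302], [-1.0, 0.011, -0.024]]
force: [1.0, 0.2, 0.3]
width: 0.128
tcp [480.5 106.9 119.3] yaw 17.6 tilt [-0.026  0.003] | delta cm [ 2.04 17.55  3.51] roll 6.6 q6 -101.0
```

```bash
cat > trays.py <<'E'
from h import *
for n in('scene','side'):
    s=snap(n);P=cloud(s);ok=s['depth']>0
    m=ok&(P[...,2]>8)&(P[...,2]<34)&(P[...,0]>350)&(P[...,0]<640)&((P[...,1]>190)&(P[...,1]<430)|(P[...,1]<-220)&(P[...,1]>-460))
    for k,c,a in comps(P,m,100):print(n,c,a,rect(P,k))
E
python3 trays.py; python3 go.py 475 278 100 11
```

```text
scene [196.4 184. ] 694 [array([469.7, 304.2]), array([106.3, 148.4]), np.float64(10.9)]
scene [359.4 301.7] 848 [array([ 502.8, -336.1]), array([142.8, 103.2]), np.float64(76.9)]
side [222.5 163.5] 300 [array([447., 298.]), array([ 61.1, 153.5]), np.float64(4.8)]
side [305.3 317.4] 251 [array([ 517. , -286.2]), array([ 39.8, 101.3]), np.float64(72.7)]
tcp [478.2 106.7 115.5] yaw 17.6 tilt [-0.031  0.003] | delta cm [ 1.6  16.38  4.97] roll 6.6 q6 -101.0
```

```bash
python3 -m pendant '[{"delta_pos":[0.2,3.3,1.0],"roll":0},{"delta_pos":[0.2,3.3,1.0],"roll":0},{"delta_pos":[0.2,3.3,1.0],"roll":0},{"delta_pos":[0.4,3.3,1.0],"roll":0},{"delta_pos":[0.5,3.2,1],"roll":0},{"delta_pos":[0,0,0],"roll":6.5},{"delta_pos":[0,0,0],"roll":0},{"delta_pos":[0,0,0],"roll":0}]' ; python3 go.py 475 278 34 11
```

```text
clock: 9.7
tcp_pos: [469.0, 281.4, 88.0]
ee_rot: [[-0.046, -0.19, 0.981], [-0.004, 0.982, 0.19], [-0.999, 0.005, -0.046]]
force: [-0.4, 1.2, -0.8]
width: 0.126
tcp [469.  281.4  88. ] yaw 10.9 tilt [-0.046 -0.004] | delta cm [ 5.37 -0.48  0.87] roll -0.1 q6 -76.0
```

```bash
python3 -m pendant '[{"delta_pos":[2,-0.4,0.8],"roll":0},{"delta_pos":[1.5,0,0],"roll":0},{"delta_pos":[1,0,0],"roll":0},{"delta_pos":[0,0,0],"roll":0}]' ; python3 go.py 475 278 33.5 11
```

```text
clock: 10.1
tcp_pos: [474.6, 276.2, 39.4]
ee_rot: [[-0.049, -0.194, 0.98], [-0.005, 0.981, 0.194], [-0.999, 0.005, -0.049]]
force: [-0.0, -0.2, -0.6]
width: 0.125
tcp [474.6 276.2  39.4] yaw 11.2 tilt [-0.049 -0.005] | delta cm [0.58 0.15 0.2 ] roll 0.2 q6 -77.0
```

```bash
python3 -m pendant '[{"delta_pos":[0.6,0,0],"roll":0},{"delta_pos":[0,0,0],"roll":0}]'; python3 -m pendant '[{"delta_pos":[0,0,0],"roll":0},{"delta_pos":[0,0,0],"roll":0},{"delta_pos":[-2,0,0],"roll":0},{"delta_pos":[-4,0,0],"roll":0},{"delta_pos":[-5,0,0],"roll":0},{"delta_pos":[-5,0,0],"roll":0},{"delta_pos":[0,0,0],"roll":0}]' -0.3; python3 - <<'E'
from h import *
s=snap('wrist','e_w.png')
parts(s,((420,520),(230,370)),(0,24))
E
python3 go.py 559.6 -122.6 120 -6.8
```

```text
clock: 10.3
tcp_pos: [474.9, 276.2, 33.9]
ee_rot: [[-0.047, -0.194, 0.98], [-0.004, 0.981, 0.194], [-0.999, 0.005, -0.047]]
force: [-0.1, 0.3, -0.9]
width: 0.121
clock: 11.0
tcp_pos: [481.1, 276.4, 199.2]
ee_rot: [[-0.05, -0.195, 0.979], [-0.006, 0.981, 0.195], [-0.999, 0.004, -0.05]]
force: [0.8, 0.2, 0.1]
width: 0.348
[425.2 251.3] [10.5 42.5] -88.8 1.5 [264.7 144.6] 219
[426.6 311.2] [ 8.8 23.4] -78.8 3.8 [318.8 157.3] 145
[475.  302.9] [ 89.7 139.6] -78.8 4.0 [306.5 203.7] 6479
[439.4 312.6] [ 7.9 18.1] -78.8 3.7 [319.2 169.7] 101
[504.4 231. ] [31.5  5.9] 9.4 1.5 [239.3 213.4] 78
tcp [479.7 275.8 195.7] yaw 11.3 tilt [-0.054 -0.007] | delta cm [  7.41 -40.67   0.57] roll 18.1 q6 -77.0
```

View pics/e_w.png

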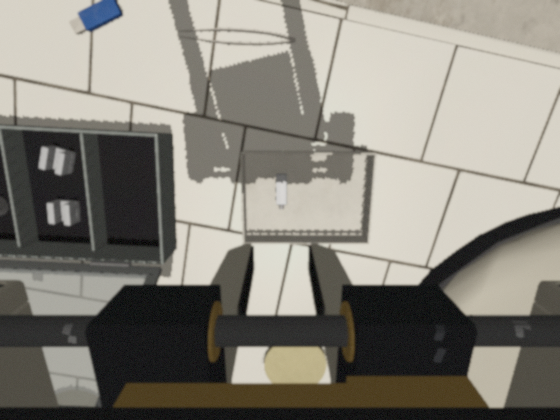

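```bash
python3 -m pendant '[{"delta_pos":[0,-4.4,0],"roll":0},{"delta_pos":[0,-4.4,0],"roll":0},{"delta_pos":[0,-4.4,0],"roll":0},{"delta_pos":[0,-4.4,0],"roll":0},{"delta_pos":[0,-4.4,0],"roll":0},{"delta_pos":[0,-4.4,0],"roll":0},{"delta_pos":[0,-4.4,0],"roll":0},{"delta_pos":[0,-4.4,0],"roll":0},{"delta_pos":[0,-4.4,0],"roll":0},{"delta_pos":[0,0,0],"roll":8},{"delta_pos":[0,0,0],"roll":8},{"delta_pos":[0,0,0],"roll":0}]' -0.4; python3 go.py 559.6 -122.6 100 -6.8
python3 - <<'E'
from h import *
s=snap('wrist','f_w.png')
parts(s,((460,600),(-160,0)),(5,28))
E
```

```text
clock: 12.25
tcp_pos: [551.7, -126.4, 177.0]
ee_rot: [[-0.072, 0.084, 0.994], [-0.004, 0.996, -0.085], [-0.997, -0.01, -0.072]]
force: [0.1, -0.5, -0.7]
width: 0.306
tcp [ 551.7 -126.4  177. ] yaw -4.8 tilt [-0.072 -0.004] | delta cm [7.61 0.55 1.45] roll 2.0 q6 -102.0
[497.5 -47.9] [ 8.9 20.5] -1.8 19.6 [357.4 150.3] 128
[550.1 -40.9] [21.9 22.8] -47.5 19.6 [365.8 201.7] 276
[ 562.9 -123. ] [12.6 33.7] -4.8 17.7 [286.8 218.5] 342
```

```bash
python3 -m pendant '[{"delta_pos":[4,0.4,1.5],"roll":2},{"delta_pos":[4,0.1,0],"roll":0},{"delta_pos":[0,0,0],"roll":0}]'; python3 go.py 562 -123 32 -6
```

```text
clock: 12.6
tcp_pos: [561.7, -121.4, 93.9]
ee_rot: [[-0.071, 0.101, 0.992], [-0.004, 0.995, -0.102], [-0.997, -0.011, -0.07]]
force: [0.0, -0.3, -0.9]
width: 0.298
tcp [ 561.7 -121.4   93.9] yaw -5.8 tilt [-0.071 -0.004] | delta cm [ 6.17 -0.06  0.63] roll 0.2 q6 -100.0
```

```bash
python3 - <<'E'
from h import *
s=snap('wrist','g_w.png')
parts(s,((530,600),(-160,-80)),(5,28))
E
```

```text
[ 572.4 -124.9] [13.3 10.3] 37.5 17.6 [279.5 247.6] 167
```

View pics/g_w.png

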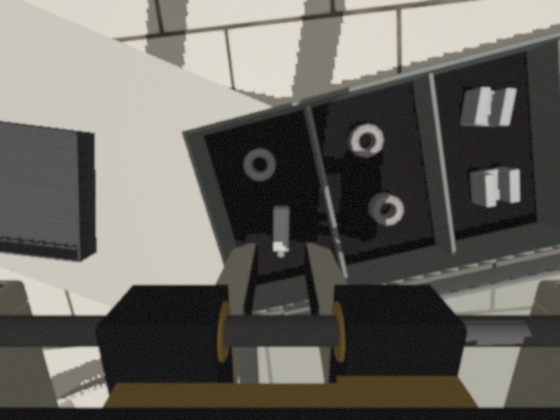

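```bash
python3 - <<'E'
from h import *
s=snap('wrist')
for p in((282,207),(280,256)):print(ray(s,*p,16).round(1))
E
python3 -m pendant '[{"delta_pos":[2,-0.1,0.2],"roll":0},{"delta_pos":[2,0,0],"roll":0},{"delta_pos":[0,0,0],"roll":0}]'; python3 go.py 559 -123 32 -6
```

```text
[ 543.3 -120.2   16. ]
[ 583.4 -125.9   16. ]
clock: 13.0
tcp_pos: [569.7, -124.7, 67.5]
ee_rot: [[-0.053, 0.097, 0.994], [-0.01, 0.995, -0.097], [-0.999, -0.015, -0.052]]
force: [-2.3, -0.3, -0.9]
width: 0.3
tcp [ 569.7 -124.7   67.5] yaw -5.5 tilt [-0.053 -0.01 ] | delta cm [ 3.6   0.15 -0.79] roll 0.5 q6 -100.0
```

```bash
python3 go.py 561 -123 32 -7; python3 -m pendant '[{"delta_pos":[1.5,0.1,-0.6],"roll":0.5},{"delta_pos":[0,0,0],"roll":0}]'; python3 go.py 561 -123 32 -7
```

```text
tcp [ 569.7 -124.7   67.5] yaw -5.5 tilt [-0.053 -0.01 ] | delta cm [ 3.59  0.17 -0.59] roll 1.5 q6 -100.0
clock: 13.2
tcp_pos: [565.2, -123.7, 56.4]
ee_rot: [[-0.047, 0.104, 0.993], [-0.011, 0.994, -0.105], [-0.999, -0.016, -0.046]]
force: [0.7, 0.0, -0.7]
width: 0.299
tcp [ 565.2 -123.7   56.4] yaw -6.0 tilt [-0.047 -0.011] | delta cm [ 2.46  0.1  -0.22] roll 1.0 q6 -100.0
```

```bash
python3 -m pendant '[{"delta_pos":[1.6,0.1,-0.3],"roll":1},{"delta_pos":[1,0,-0.2],"roll":0},{"delta_pos":[0,0,0],"roll":0}]'; python3 go.py 561 -123 32 -7;  python3 -m pendant '[{"delta_pos":[0,0,0],"roll":0},{"delta_pos":[0,0,0],"roll":0},{"delta_pos":[0,0,0],"roll":0},{"delta_pos":[0,0,0],"roll":0},{"delta_pos":[-3,0,0],"roll":0},{"delta_pos":[-4,0,0],"roll":0},{"delta_pos":[-4,0,0],"roll":0},{"delta_pos":[-4,0,0],"roll":0},{"delta_pos":[0,0,0],"roll":0}]' -1; python3 trays.py; python3 go.py 465 328 100 11
```

```text
clock: 13.5
tcp_pos: [560.3, -122.8, 31.4]
ee_rot: [[-0.043, 0.123, 0.992], [-0.013, 0.992, -0.123], [-0.999, -0.018, -0.041]]
force: [-0.4, 0.3, -0.1]
width: 0.303
tcp [ 560.3 -122.8   31.4] yaw -7.0 tilt [-0.043 -0.013] | delta cm [-0.07  0.02  0.16] roll -0.0 q6 -99.0
clock: 14.4
tcp_pos: [565.9, -120.6, 185.7]
ee_rot: [[-0.047, 0.122, 0.991], [-0.012, 0.992, -0.123], [-0.999, -0.017, -0.045]]
force: [1.3, -0.3, -0.5]
width: 0.127
scene [196.6 184.3] 741 [array([468.4, 305.4]), array([106.4, 148.4]), np.float64(10.3)]
scene [359.8 301.6] 853 [array([ 502.1, -335.9]), array([143.7, 102. ]), np.float64(77.2)]
side [232.8 161.8] 617 [array([472.1, 302. ]), array([102.3, 150.9]), np.float64(10.5)]
side [305.6 317.3] 248 [array([ 516.4, -288.6]), array([ 40.6, 100.3]), np.float64(75.6)]
tcp [ 563.2 -119.9  179.9] yaw -7.0 tilt [-0.054 -0.009] | delta cm [  8.09  43.41 -14.72] roll -18.0 q6 -99.0
```

```bash
python3 -m pendant '[{"delta_pos":[0,4.4,-1.5],"roll":0},{"delta_pos":[0,4.4,-1.5],"roll":0},{"delta_pos":[0,4.4,-1.5],"roll":0},{"delta_pos":[0,4.4,-1.5],"roll":0},{"delta_pos":[0,4.4,-1.5],"roll":0},{"delta_pos":[0.5,4.4,-1.5],"roll":0},{"delta_pos":[0.5,4.4,-1.5],"roll":0},{"delta_pos":[1,4.4,-1.5],"roll":0},{"delta_pos":[1,4.4,-1.5],"roll":0},{"delta_pos":[0,0,0],"roll":-8.5},{"delta_pos":[0,0,0],"roll":-8.5},{"delta_pos":[0,0,0],"roll":0}]'; python3 go.py 465 328 70 11
```

```text
clock: 15.7
tcp_pos: [458.5, 301.2, 125.1]
ee_rot: [[-0.087, -0.175, 0.981], [-0.018, 0.985, 0.174], [-0.996, -0.003, -0.089]]
force: [0.6, -1.1, -1.3]
width: 0.122
tcp [458.5 301.2 125.1] yaw 10.1 tilt [-0.087 -0.018] | delta cm [5.37 2.54 1.77] roll -0.9 q6 -73.0
```

```bash
python3 -m pendant '[{"delta_pos":[2.6,2.5,1.7],"roll":-1},{"delta_pos":[2.6,0,0],"roll":0},{"delta_pos":[0,0,0],"roll":0}]'; python3 go.py 465 328 36 11
```

```text
clock: 16.0
tcp_pos: [465.0, 326.7, 67.1]
ee_rot: [[-0.091, -0.179, 0.98], [-0.021, 0.984, 0.178], [-0.996, -0.004, -0.093]]
force: [0.6, -1.3, -0.6]
width: 0.127
tcp [465.  326.7  67.1] yaw 10.3 tilt [-0.091 -0.021] | delta cm [3.07 0.15 0.5 ] roll -0.7 q6 -72.0
```

```bash
python3 -m pendant '[{"delta_pos":[1.5,0.15,0.5],"roll":0},{"delta_pos":[1.5,0,0],"roll":0},{"delta_pos":[0,0,0],"roll":0}]'; python3 go.py 465 328 34 11
```

```text
clock: 16.3
tcp_pos: [466.5, 326.7, 35.6]
ee_rot: [[-0.093, -0.17, 0.981], [-0.022, 0.986, 0.168], [-0.995, -0.006, -0.095]]
force: [0.1, -0.6, -0.5]
width: 0.124
tcp [466.5 326.7  35.6] yaw 9.8 tilt [-0.093 -0.022] | delta cm [0.15 0.16 0.08] roll -1.2 q6 -71.0
```

```bash
python3 -m pendant '[{"delta_pos":[0.5,0,0],"roll":0}]'; python3 -m pendant '[{"delta_pos":[0,0,0],"roll":0},{"delta_pos":[0,0,0],"roll":0},{"delta_pos":[-5,0,0],"roll":0},{"delta_pos":[-5,0,0],"roll":0},{"delta_pos":[-4,0,0],"roll":0},{"delta_pos":[0,0,0],"roll":0}]' -0.22; python3 - <<'E'
from h import *
snap('wrist','i_w.png')
E
python3 go.py 550 -40.3 130 8.2
```

```text
clock: 16.4
tcp_pos: [466.9, 326.6, 31.7]
ee_rot: [[-0.092, -0.168, 0.982], [-0.021, 0.986, 0.167], [-0.996, -0.005, -0.094]]
force: [1.0, -0.8, -1.4]
width: 0.127
clock: 17.0
tcp_pos: [479.4, 328.9, 176.9]
ee_rot: [[-0.092, -0.166, 0.982], [-0.021, 0.986, 0.165], [-0.996, -0.006, -0.094]]
force: [-0.1, 0.2, 1.6]
width: 0.385
tcp [478.4 328.3 174.1] yaw 9.5 tilt [-0.094 -0.023] | delta cm [  4.53 -37.49   1.59] roll 1.3 q6 -71.0
```

View pics/i_w.png

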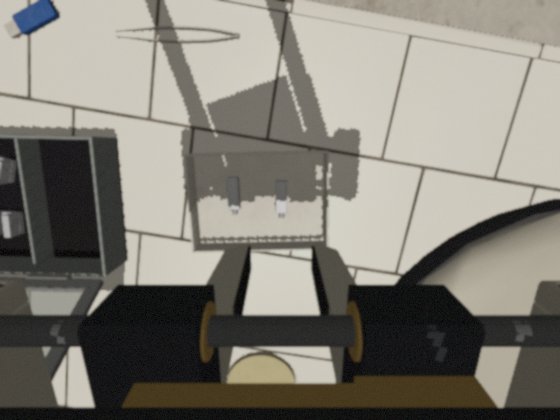

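```bash
python3 -m pendant '[{"delta_pos":[0,-4.7,0],"roll":0},{"delta_pos":[0,-4.7,0],"roll":0},{"delta_pos":[0,-4.7,0.2],"roll":0},{"delta_pos":[0,-4.7,0.2],"roll":0},{"delta_pos":[0,-4.7,0.2],"roll":0},{"delta_pos":[0,-4.7,0.2],"roll":0},{"delta_pos":[0,-4.7,0.2],"roll":0},{"delta_pos":[0,-4.7,0.2],"roll":1.3},{"delta_pos":[0,0,0],"roll":0}]'; python3 go.py 550 -40.3 90 8.2; python3 - <<'E'
from h import *
s=snap('wrist')
parts(s,((460,600),(-160,0)),(5,28))
E
```

```text
clock: 17.95
tcp_pos: [550.2, -52.1, 167.6]
ee_rot: [[-0.101, -0.148, 0.984], [-0.023, 0.989, 0.147], [-0.995, -0.007, -0.103]]
force: [0.5, -0.0, 0.3]
width: 0.392
tcp [550.2 -52.1 167.6] yaw 8.5 tilt [-0.101 -0.023] | delta cm [7.68 1.25 1.16] roll 0.3 q6 -108.0
[550.8 -40.5] [20.7 21.2] -81.4 19.7 [292.8 220.3] 230
```

```bash
python3 -m pendant '[{"delta_pos":[3.8,1.2,1.2],"roll":0},{"delta_pos":[3.8,0,0],"roll":0},{"delta_pos":[0,0,0],"roll":0}]'; python3 go.py 550.5 -40.4 31.5 8.2
```

```text
clock: 18.3
tcp_pos: [551.5, -35.0, 88.0]
ee_rot: [[-0.101, -0.149, 0.984], [-0.019, 0.989, 0.148], [-0.995, -0.004, -0.103]]
force: [-0.7, 0.2, -1.1]
width: 0.389
tcp [551.5 -35.   88. ] yaw 8.6 tilt [-0.101 -0.019] | delta cm [ 5.62 -0.49  0.61] roll 0.4 q6 -106.0
```

```bash
python3 -m pendant '[{"delta_pos":[2.5,-0.5,0.6],"roll":0},{"delta_pos":[1.2,0,0],"roll":0},{"delta_pos":[0,0,0],"roll":0}]'; python3 go.py 550.5 -40.4 31.5 8.2
```

```text
clock: 18.6
tcp_pos: [554.4, -36.2, 51.9]
ee_rot: [[-0.101, -0.153, 0.983], [-0.019, 0.988, 0.152], [-0.995, -0.003, -0.103]]
force: [0.1, 0.3, 0.2]
width: 0.391
tcp [554.4 -36.2  51.9] yaw 8.8 tilt [-0.101 -0.019] | delta cm [ 2.05 -0.34 -0.03] roll 0.6 q6 -106.0
```

```bash
python3 -m pendant '[{"delta_pos":[0.3,-0.4,0],"roll":0.6},{"delta_pos":[0.6,-0.1,0],"roll":0},{"delta_pos":[1.1,0,0],"roll":0},{"delta_pos":[0,0,0],"roll":0}]'; python3 go.py 550.5 -40.4 31.5 8.2
```

```text
clock: 19.0
tcp_pos: [555.8, -41.3, 35.5]
ee_rot: [[-0.095, -0.142, 0.985], [-0.019, 0.99, 0.141], [-0.995, -0.006, -0.097]]
force: [-0.1, -0.2, 0.3]
width: 0.389
tcp [555.8 -41.3  35.5] yaw 8.2 tilt [-0.095 -0.019] | delta cm [ 0.43  0.18 -0.27] roll -0.0 q6 -106.0
```

```bash
python3 -m pendant '[{"delta_pos":[0.4,0.1,-0.2],"roll":0}]';  python3 -m pendant '[{"delta_pos":[0,0,0],"roll":0},{"delta_pos":[0,0,0],"roll":0},{"delta_pos":[0,0,0],"roll":0},{"delta_pos":[-4,0,0],"roll":0},{"delta_pos":[-4,0,0],"roll":0},{"delta_pos":[-4,0,0],"roll":0}]' -1; python3 trays.py; python3 go.py 536.2 -323.3 100 -13
```

```text
clock: 19.1
tcp_pos: [554.2, -40.9, 32.4]
ee_rot: [[-0.094, -0.142, 0.985], [-0.02, 0.99, 0.141], [-0.995, -0.006, -0.095]]
force: [-0.4, 1.2, -0.2]
width: 0.388
clock: 19.7
tcp_pos: [559.2, -37.7, 146.9]
ee_rot: [[-0.11, -0.142, 0.984], [-0.017, 0.99, 0.141], [-0.994, -0.001, -0.111]]
force: [0.9, 1.0, -1.1]
width: 0.248
scene [196.3 184.4] 794 [array([469.7, 305.1]), array([108.6, 149.2]), np.float64(10.3)]
scene [359.4 301.6] 855 [array([ 502.8, -335.7]), array([143.1, 102.9]), np.float64(76.9)]
side [232.6 161.4] 583 [array([472.7, 301.9]), array([101.5, 149.6]), np.float64(10.9)]
side [305.4 317.3] 249 [array([ 517.5, -284.8]), array([ 40.1, 102.4]), np.float64(70.2)]
tcp [564.4 -38.3 153.6] yaw 8.2 tilt [-0.097 -0.019] | delta cm [  6.13 -27.77  -6.07] roll 21.2 q6 -106.0
```

```bash
python3 -m pendant '[{"delta_pos":[0,-4.6,-1],"roll":0},{"delta_pos":[0,-4.6,-1],"roll":0},{"delta_pos":[0,-4.6,-1],"roll":0},{"delta_pos":[0.5,-4.6,-1],"roll":0},{"delta_pos":[0.5,-4.6,-1],"roll":0},{"delta_pos":[0.5,-4.6,-1],"roll":0},{"delta_pos":[0,0,0],"roll":7},{"delta_pos":[0,0,0],"roll":7},{"delta_pos":[0,0,0],"roll":7},{"delta_pos":[0,0,0],"roll":0}]'; python3 go.py 536.2 -323.3 70 -13
```

```text
clock: 20.8
tcp_pos: [542.7, -331.6, 143.7]
ee_rot: [[-0.093, 0.23, 0.969], [-0.019, 0.972, -0.232], [-0.995, -0.04, -0.086]]
force: [-0.7, -0.5, -0.5]
width: 0.247
tcp [ 542.7 -331.6  143.7] yaw -13.3 tilt [-0.093 -0.019] | delta cm [ 7.36  1.04 -0.02] roll -0.3 q6 -110.0
```

```bash
python3 -m pendant '[{"delta_pos":[3.7,1,0],"roll":0},{"delta_pos":[3.7,0,0],"roll":0},{"delta_pos":[0,0,0],"roll":0}]'; python3 go.py 536.2 -323.3 34 -13
```

```text
clock: 21.1
tcp_pos: [539.1, -323.6, 68.8]
ee_rot: [[-0.09, 0.219, 0.972], [-0.021, 0.975, -0.222], [-0.996, -0.041, -0.083]]
force: [-0.8, 1.0, -0.8]
width: 0.245
tcp [ 539.1 -323.6   68.8] yaw -12.7 tilt [-0.09  -0.021] | delta cm [3.47 0.19 0.17] roll 0.3 q6 -110.0
```

```bash
python3 -m pendant '[{"delta_pos":[2,0.2,0.1],"roll":0},{"delta_pos":[1.6,0,0],"roll":0},{"delta_pos":[0,0,0],"roll":0}]'; python3 -m pendant '[{"delta_pos":[0,0,0],"roll":0},{"delta_pos":[0,0,0],"roll":0},{"delta_pos":[-4,0,0],"roll":0},{"delta_pos":[-4,0,0],"roll":0},{"delta_pos":[-4,0,0],"roll":0},{"delta_pos":[0,0,0],"roll":0}]' -0.25; python3 - <<'E'
from h import *
s=snap('wrist','j_w.png')
E
python3 go.py 497.5 -54.2 130 8.2
```

```text
clock: 21.4
tcp_pos: [538.5, -322.9, 34.5]
ee_rot: [[-0.089, 0.212, 0.973], [-0.022, 0.976, -0.214], [-0.996, -0.041, -0.082]]
force: [-0.0, 0.2, -0.8]
width: 0.245
clock: 22.0
tcp_pos: [551.4, -321.5, 165.1]
ee_rot: [[-0.083, 0.209, 0.974], [-0.026, 0.977, -0.212], [-0.996, -0.043, -0.076]]
force: [0.1, -0.7, 1.7]
width: 0.374
tcp [ 550.3 -320.9  162.2] yaw -12.1 tilt [-0.086 -0.024] | delta cm [  3.01  25.17 -10.39] roll -20.3 q6 -110.0
```

View pics/j_w.png

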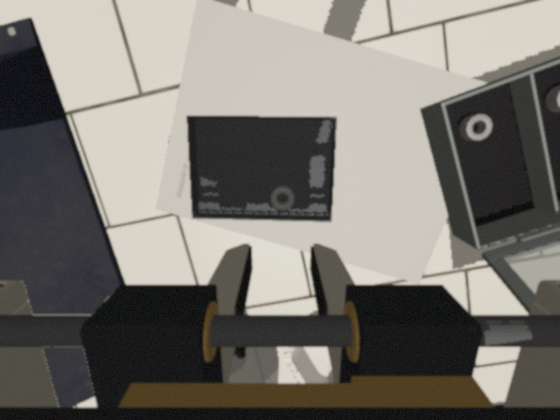

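```bash
python3 -m pendant '[{"delta_pos":[0,4.4,-1.8],"roll":0},{"delta_pos":[0,4.4,-1.8],"roll":0},{"delta_pos":[0,4.4,-1.8],"roll":0},{"delta_pos":[0,4.4,-1.8],"roll":0},{"delta_pos":[0,4.4,-1.8],"roll":0},{"delta_pos":[0,4.4,-1.8],"roll":0},{"delta_pos":[0,0,0],"roll":-7},{"delta_pos":[0,0,0],"roll":-7},{"delta_pos":[0,0,0],"roll":-7},{"delta_pos":[0,0,0],"roll":0}]' -0.22; python3 - <<'E'
from h import *
s=snap('wrist')
parts(s,((460,600),(-170,0)),(5,28))
E
python3 go.py 497.5 -54.2 90 8.2
```

```text
clock: 23.05
tcp_pos: [494.5, -29.3, 154.5]
ee_rot: [[-0.09, -0.165, 0.982], [-0.023, 0.986, 0.164], [-0.996, -0.008, -0.092]]
force: [-0.1, -0.6, 0.1]
width: 0.391
[ 508.3 -134.2] [22.7 18. ] 52.0 19.8 [172.1 214.5] 231
[500.1 -52.2] [16.1 22.8] -55.3 19.6 [258.2 220.2] 207
tcp [494.5 -29.4 154.4] yaw 9.3 tilt [-0.09  -0.023] | delta cm [ 6.43 -2.42  0.68] roll 1.1 q6 -107.0
```

```bash
python3 -m pendant '[{"delta_pos":[3,-2.4,0.7],"roll":1},{"delta_pos":[3,0,0],"roll":0},{"delta_pos":[0,0,0],"roll":0}]'; python3 - <<'E'
from h import *
s=snap('wrist','k.png')
parts(s,((460,540),(-90,-20)),(5,28),70)
cv2.imwrite('pics/k2.png',cv2.resize(cv2.imread('pics/k.png')[130:290,180:380],(800,640))[:600])
E
python3 go.py 498.5 -53.5 31.5 8.2
```

```text
clock: 23.4
tcp_pos: [501.0, -54.5, 93.6]
ee_rot: [[-0.087, -0.132, 0.987], [-0.023, 0.991, 0.13], [-0.996, -0.012, -0.089]]
force: [-0.2, -0.1, -0.5]
width: 0.392
[463.1 -70.2] [ 0.8 37.4] -82.3 7.8 [268.5 183. ] 50
[497.5 -54.1] [23.1 20.7] 7.8 19.7 [283.3 232.3] 410
tcp [502.3 -54.8  95.8] yaw 7.6 tilt [-0.084 -0.024] | delta cm [6.42 0.29 0.37] roll -0.6 q6 -107.0
```

View pics/k2.png

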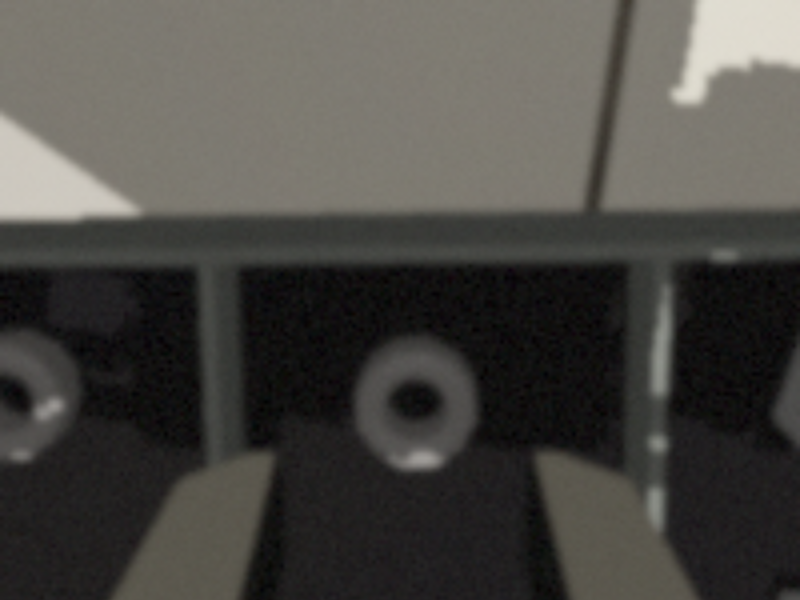

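```bash
python3 -m pendant '[{"delta_pos":[2.2,0.15,0.2],"roll":0},{"delta_pos":[2.2,0,0],"roll":0},{"delta_pos":[0,0,0],"roll":0}]';python3 go.py 498 -54.1 31.5 8.2
```

```text
clock: 23.75
tcp_pos: [503.7, -54.8, 56.0]
ee_rot: [[-0.078, -0.126, 0.989], [-0.025, 0.992, 0.124], [-0.997, -0.015, -0.081]]
force: [-1.0, -1.2, -0.0]
width: 0.393
tcp [503.7 -54.8  56. ] yaw 7.2 tilt [-0.078 -0.025] | delta cm [ 2.47  0.21 -0.2 ] roll -1.0 q6 -107.0
```

```bash
python3 -m pendant '[{"delta_pos":[1,0.2,-0.2],"roll":-1},{"delta_pos":[1.5,0,-0.1],"roll":0},{"delta_pos":[0,0,0],"roll":0}]';python3 go.py 498 -54.1 31.5 8.2;  python3 -m pendant '[{"delta_pos":[0,0,0],"roll":0},{"delta_pos":[0,0,0],"roll":0},{"delta_pos":[0,0,0],"roll":0},{"delta_pos":[-4,0,0],"roll":0},{"delta_pos":[-4,0,0],"roll":0},{"delta_pos":[-4,0,0],"roll":0}]' -1; python3 trays.py; python3 go.py 498 -355.5 100 -13
```

```text
clock: 24.05
tcp_pos: [501.2, -54.1, 34.1]
ee_rot: [[-0.073, -0.143, 0.987], [-0.026, 0.99, 0.142], [-0.997, -0.016, -0.076]]
force: [-0.7, -0.1, -0.5]
width: 0.388
tcp [501.2 -54.1  34.1] yaw 8.2 tilt [-0.073 -0.026] | delta cm [ 0.27  0.08 -0.15] roll 0.0 q6 -108.0
clock: 24.65
tcp_pos: [505.6, -50.1, 151.9]
ee_rot: [[-0.085, -0.142, 0.986], [-0.024, 0.99, 0.141], [-0.996, -0.012, -0.087]]
force: [1.4, 0.4, -1.4]
width: 0.246
scene [196.7 184.3] 746 [array([469. , 304.1]), array([105.9, 149.1]), np.float64(11.4)]
scene [360.  300.7] 931 [array([ 501.9, -335.4]), array([143.2, 103.5]), np.float64(76.4)]
side [231.6 161.8] 599 [array([472.4, 302.6]), array([102.4, 149.8]), np.float64(11.1)]
side [305.5 317.3] 250 [array([ 517.5, -284.8]), array([ 40. , 102.2]), np.float64(70.8)]
tcp [510.7 -50.9 158.1] yaw 8.2 tilt [-0.072 -0.026] | delta cm [  6.67 -29.84  -4.96] roll 21.2 q6 -108.0
```

```bash
python3 -m pendant '[{"delta_pos":[0,-4.8,-0.8],"roll":0},{"delta_pos":[0,-4.8,-0.8],"roll":0},{"delta_pos":[0,-4.8,-0.8],"roll":0},{"delta_pos":[0.5,-4.8,-0.8],"roll":0},{"delta_pos":[0.5,-4.8,-0.8],"roll":0},{"delta_pos":[0.5,-4.8,-0.8],"roll":0},{"delta_pos":[0,0,0],"roll":7},{"delta_pos":[0,0,0],"roll":7},{"delta_pos":[0,0,0],"roll":7},{"delta_pos":[0,0,0],"roll":0}]'; python3 go.py 498 -355.5 70 -13
```

```text
clock: 25.75
tcp_pos: [504.4, -353.8, 151.1]
ee_rot: [[-0.066, 0.23, 0.971], [-0.028, 0.972, -0.232], [-0.997, -0.042, -0.057]]
force: [-0.1, -0.8, -0.0]
width: 0.243
tcp [ 504.4 -353.8  151.1] yaw -13.3 tilt [-0.066 -0.028] | delta cm [ 8.13  0.12 -0.  ] roll -0.3 q6 -114.0
```

```bash
python3 -m pendant '[{"delta_pos":[4,0.1,0],"roll":0},{"delta_pos":[4,0,0],"roll":0},{"delta_pos":[0,0,0],"roll":0}]'; python3 go.py 498 -355.5 32 -13
```

```text
clock: 26.05
tcp_pos: [500.7, -355.8, 71.0]
ee_rot: [[-0.062, 0.219, 0.974], [-0.031, 0.975, -0.221], [-0.998, -0.043, -0.054]]
force: [-0.9, 0.2, -1.7]
width: 0.246
tcp [ 500.7 -355.8   71. ] yaw -12.7 tilt [-0.062 -0.031] | delta cm [3.9  0.23 0.05] roll 0.3 q6 -114.0
```

```bash
python3 -m pendant '[{"delta_pos":[2.2,0.2,0],"roll":0},{"delta_pos":[1.7,0,0],"roll":0},{"delta_pos":[0,0,0],"roll":0}]'; python3 -m pendant '[{"delta_pos":[0,0,0],"roll":0},{"delta_pos":[0,0,0],"roll":0},{"delta_pos":[-4,0,0],"roll":0},{"delta_pos":[-4,0,0],"roll":0},{"delta_pos":[-4,0,0],"roll":0},{"delta_pos":[0,0,0],"roll":0}]' -0.25; python3 go.py 507.5 -133.5 130 8.2
```

```text
clock: 26.35
tcp_pos: [500.4, -355.7, 34.4]
ee_rot: [[-0.06, 0.212, 0.975], [-0.032, 0.976, -0.214], [-0.998, -0.044, -0.052]]
force: [-0.4, 0.3, -1.0]
width: 0.246
clock: 26.95
tcp_pos: [509.9, -353.0, 165.7]
ee_rot: [[-0.055, 0.21, 0.976], [-0.036, 0.977, -0.212], [-0.998, -0.047, -0.046]]
force: [0.6, -0.2, 0.8]
width: 0.374
tcp [ 509.9 -353.   165.7] yaw -12.1 tilt [-0.055 -0.036] | delta cm [ 2.77 21.65 -4.62] roll -20.3 q6 -115.0
```

```bash
python3 -m pendant '[{"delta_pos":[0,4.5,-1],"roll":0},{"delta_pos":[0,4.5,-1],"roll":0},{"delta_pos":[0,4.5,-1],"roll":0},{"delta_pos":[0,4.5,-1],"roll":0},{"delta_pos":[0,4.2,-1],"roll":0},{"delta_pos":[0,0,0],"roll":-7},{"delta_pos":[0,0,0],"roll":-7},{"delta_pos":[0,0,0],"roll":-6.5},{"delta_pos":[0,0,0],"roll":0}]' -0.22; python3 - <<'E'
from h import *
s=snap('wrist')
parts(s,((460,600),(-170,-80)),(5,28),70)
E
python3 go.py 507.5 -133.5 90 8.2
```

```text
clock: 27.85
tcp_pos: [512.7, -119.3, 168.6]
ee_rot: [[-0.034, -0.158, 0.987], [-0.045, 0.987, 0.157], [-0.998, -0.039, -0.041]]
force: [1.4, -0.4, -0.2]
width: 0.388
[ 472.3 -139. ] [ 2.  60.8] -82.0 16.9 [273.9 164.1] 111
[ 507.2 -132.8] [23.5 23.9] -35.5 19.4 [274.2 199.6] 359
tcp [ 512.7 -119.4  168.6] yaw 8.9 tilt [-0.034 -0.045] | delta cm [ 7.93 -0.92 -0.33] roll 0.7 q6 -115.0
```

```bash
python3 -m pendant '[{"delta_pos":[4,-0.9,-0.3],"roll":0.7},{"delta_pos":[4,0,0],"roll":0},{"delta_pos":[0,0,0],"roll":0}]';python3 go.py 507.2 -132.8 31.5 8.2
```

```text
clock: 28.2
tcp_pos: [511.1, -133.9, 91.0]
ee_rot: [[-0.027, -0.13, 0.991], [-0.047, 0.991, 0.129], [-0.999, -0.044, -0.033]]
force: [-1.3, 0.9, -0.1]
width: 0.391
tcp [ 511.1 -133.9   91. ] yaw 7.5 tilt [-0.027 -0.047] | delta cm [ 5.94  0.51 -0.11] roll -0.7 q6 -115.0
```

```bash
python3 -m pendant '[{"delta_pos":[2,0.5,-0.1],"roll":-0.7},{"delta_pos":[1.8,0,0],"roll":0},{"delta_pos":[0,0,0],"roll":0}]';python3 go.py 507.2 -132.8 32 8.2
```

```text
clock: 28.5
tcp_pos: [510.4, -132.0, 56.6]
ee_rot: [[-0.024, -0.134, 0.991], [-0.048, 0.99, 0.133], [-0.999, -0.045, -0.03]]
force: [-0.2, -0.0, -0.2]
width: 0.389
tcp [ 510.4 -132.    56.6] yaw 7.7 tilt [-0.024 -0.048] | delta cm [ 2.46  0.17 -0.19] roll -0.5 q6 -114.0
```

```bash
python3 -m pendant '[{"delta_pos":[1,0.15,-0.2],"roll":-0.5},{"delta_pos":[1.4,0,-0.1],"roll":0},{"delta_pos":[0,0,0],"roll":0}]';python3 go.py 507.2 -132.8 32 8.2;  python3 -m pendant '[{"delta_pos":[0,0,0],"roll":0},{"delta_pos":[0,0,0],"roll":0},{"delta_pos":[0,0,0],"roll":0},{"delta_pos":[-4,0,0],"roll":0},{"delta_pos":[-4,0,0],"roll":0},{"delta_pos":[-4,0,0],"roll":0}]' -1; python3 trays.py; python3 go.py 477.8 -309.8 100 -13
```

```text
clock: 28.8
tcp_pos: [509.4, -133.1, 35.9]
ee_rot: [[-0.019, -0.141, 0.99], [-0.05, 0.989, 0.14], [-0.999, -0.047, -0.026]]
force: [-0.7, 0.1, -0.3]
width: 0.39
tcp [ 509.4 -133.1   35.9] yaw 8.1 tilt [-0.019 -0.05 ] | delta cm [ 0.38  0.17 -0.15] roll -0.1 q6 -115.0
clock: 29.4
tcp_pos: [507.3, -125.7, 153.3]
ee_rot: [[-0.031, -0.14, 0.99], [-0.046, 0.989, 0.139], [-0.998, -0.042, -0.037]]
force: [0.6, 0.5, -0.8]
width: 0.245
scene [196.8 184.5] 745 [array([468.9, 305.3]), array([105.8, 148.2]), np.float64(11.2)]
scene [360.  300.7] 919 [array([ 502.6, -336. ]), array([142.8, 103.4]), np.float64(76.6)]
side [230.9 161.5] 589 [array([472.5, 301.3]), array([101.1, 148.5]), np.float64(10.6)]
side [305.4 317.4] 245 [array([ 517.3, -285.5]), array([ 40.3, 101.6]), np.float64(72.5)]
tcp [ 512.1 -127.1  159.7] yaw 8.1 tilt [-0.018 -0.05 ] | delta cm [  6.94 -17.22  -5.73] roll 21.1 q6 -115.0
```

```bash
python3 -m pendant '[{"delta_pos":[0,-4.2,-1.5],"roll":0},{"delta_pos":[0,-4.2,-1.5],"roll":0},{"delta_pos":[0.5,-4.2,-1.5],"roll":0},{"delta_pos":[0.5,-4.2,-1.3],"roll":0},{"delta_pos":[0,0,0],"roll":7},{"delta_pos":[0,0,0],"roll":7},{"delta_pos":[0,0,0],"roll":7},{"delta_pos":[0,0,0],"roll":0}]'; python3 go.py 477.8 -309.8 70 -13
```

```text
clock: 30.3
tcp_pos: [478.3, -309.4, 160.7]
ee_rot: [[-0.012, 0.234, 0.972], [-0.053, 0.971, -0.234], [-0.999, -0.055, 0.001]]
force: [-0.1, -0.1, -0.7]
width: 0.241
tcp [ 478.3 -309.4  160.7] yaw -13.5 tilt [-0.012 -0.053] | delta cm [ 9.05  0.55 -0.04] roll -0.5 q6 -112.0
```

```bash
python3 -m pendant '[{"delta_pos":[4.5,0.5,0],"roll":0},{"delta_pos":[4.5,0,0],"roll":0},{"delta_pos":[0,0,0],"roll":0}]'; python3 go.py 477.8 -309.8 34 -13
```

```text
clock: 30.6
tcp_pos: [480.1, -310.3, 70.5]
ee_rot: [[-0.008, 0.223, 0.975], [-0.056, 0.973, -0.223], [-0.998, -0.057, 0.005]]
force: [-0.6, 0.9, -1.2]
width: 0.241
tcp [ 480.1 -310.3   70.5] yaw -12.9 tilt [-0.008 -0.056] | delta cm [ 3.63  0.32 -0.27] roll 0.1 q6 -112.0
```

```bash
python3 -m pendant '[{"delta_pos":[2,0.3,-0.2],"roll":0},{"delta_pos":[1.6,0,0],"roll":0},{"delta_pos":[0,0,0],"roll":0}]'; python3 -m pendant '[{"delta_pos":[0,0,0],"roll":0},{"delta_pos":[0,0,0],"roll":0},{"delta_pos":[-4,0,0],"roll":0},{"delta_pos":[-4,0,0],"roll":0},{"delta_pos":[-4,0,0],"roll":0},{"delta_pos":[-4,0,0],"roll":0},{"delta_pos":[0,0,0],"roll":0}]' -0.25; python3 - <<'E'
from h import *
snap('wrist','l_w.png');snap('side','l_s.png')
a=[cv2.imread('pics/'+n) for n in('l_w.png','l_s.png')]
cv2.imwrite('pics/l.png',cv2.resize(np.vstack([a[0],a[1]]),(560,600) if 0 else (400,600)))
cv2.imwrite('pics/l.png',np.hstack([cv2.resize(a[0],(400,300)),cv2.resize(a[1][110:340,150:430],(400,300))]))
E
python3 go.py 510 0 250 8.2
```

```text
clock: 30.9
tcp_pos: [480.0, -309.4, 36.6]
ee_rot: [[-0.006, 0.216, 0.976], [-0.057, 0.975, -0.216], [-0.998, -0.057, 0.006]]
force: [0.0, -0.5, -0.7]
width: 0.246
clock: 31.6
tcp_pos: [483.5, -301.6, 211.8]
ee_rot: [[0.002, 0.213, 0.977], [-0.063, 0.975, -0.213], [-0.998, -0.061, 0.015]]
force: [0.5, 0.2, 0.4]
width: 0.376
tcp [ 481.5 -300.4  206. ] yaw -12.3 tilt [-0.004 -0.059] | delta cm [-6.18 29.76 -3.6 ] roll -20.5 q6 -113.0
```

View pics/l.png

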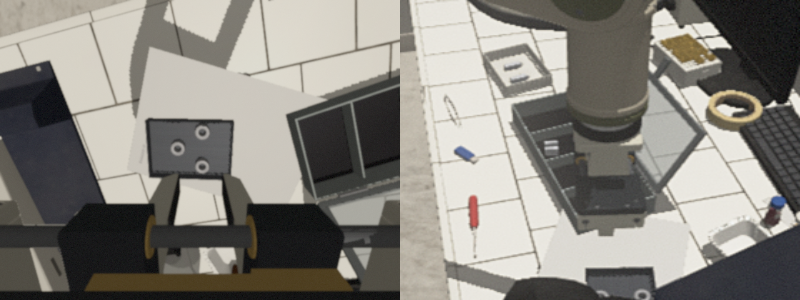

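```bash
python3 - <<'E'
from h import *
for n in('scene','side'):
    s=snap(n);P=cloud(s)
    m=(s['depth']>0)&(P[...,2]>176)&(P[...,2]<215)&(P[...,0]>640)&(P[...,0]<710)&(abs(P[...,1]-16)<50)
    for k,c,a in comps(P,m,20):print(n,c,a,np.percentile(P[k],[3,50,97],axis=0).round(1).tolist())
E
python3 go.py 650 14 260 8.2
python3 -m pendant '[{"delta_pos":[-4,0,0],"roll":0},{"delta_pos":[-3,3,0],"roll":0},{"delta_pos":[0,4.7,0],"roll":0},{"delta_pos":[0,4.7,0],"roll":0},{"delta_pos":[0,4.7,0],"roll":0},{"delta_pos":[0,4.7,0],"roll":0},{"delta_pos":[0,4.7,0],"roll":0},{"delta_pos":[0,0,0],"roll":-7},{"delta_pos":[0,0,0],"roll":-7},{"delta_pos":[0,0,0],"roll":-6.5},{"delta_pos":[0,0,0],"roll":0}]' 0; python3 go.py 650 14 260 8.2
```

```text
scene [309.9 148. ] 77 [[659.1, 9.5, 176.8], [668.9, 15.7, 190.7], [679.1, 24.5, 205.3]]
side [334.3 160. ] 85 [[663.0, 6.0, 176.8], [673.4, 11.1, 191.1], [683.2, 20.0, 203.9]]
tcp [ 479.8 -299.2  202. ] yaw -12.3 tilt [-0.01  -0.055] | delta cm [-7.68 33.97  9.96] roll -20.5 q6 -113.0
clock: 32.9
tcp_pos: [528.6, -23.5, 235.9]
ee_rot: [[-0.047, -0.153, 0.987], [-0.043, 0.988, 0.151], [-0.998, -0.035, -0.053]]
force: [-0.0, -0.3, -0.6]
width: 0.498
tcp [528.6 -23.5 235.9] yaw 8.8 tilt [-0.047 -0.043] | delta cm [-3.14  1.83 12.53] roll 0.6 q6 -105.0
```

```bash
python3 -m pendant '[{"delta_pos":[-4,0.9,1],"roll":0.6},{"delta_pos":[-1,0.9,4.5],"roll":0},{"delta_pos":[0,0,4.5],"roll":0},{"delta_pos":[0,0,4],"roll":0},{"delta_pos":[0,0,0],"roll":0}]'; python3 go.py 674 14.5 198 8.2
```

```text
clock: 33.4
tcp_pos: [666.4, 15.6, 266.2]
ee_rot: [[-0.065, -0.122, 0.99], [-0.042, 0.992, 0.12], [-0.997, -0.034, -0.069]]
force: [-0.2, 0.6, -2.0]
width: 0.499
tcp [666.4  15.6 266.2] yaw 7.0 tilt [-0.065 -0.042] | delta cm [6.75 0.09 1.35] roll -1.2 q6 -99.0
```

```bash
python3 -m pendant '[{"delta_pos":[0.5,0,1.3],"roll":-1},{"delta_pos":[1,0,0],"roll":0},{"delta_pos":[0,0,0],"roll":0}]'; python3 go.py 674 14.5 198 8.2; python3 - <<'E'
from h import *
s=snap('wrist','m_w.png')
E
```

```text
clock: 33.7
tcp_pos: [677.0, 15.7, 244.2]
ee_rot: [[-0.073, -0.131, 0.989], [-0.042, 0.991, 0.128], [-0.996, -0.032, -0.078]]
force: [-0.5, 0.3, -1.1]
width: 0.498
tcp [677.   15.7 244.2] yaw 7.5 tilt [-0.073 -0.042] | delta cm [4.61 0.13 0.2 ] roll -0.7 q6 -99.0
```

View pics/m_w.png

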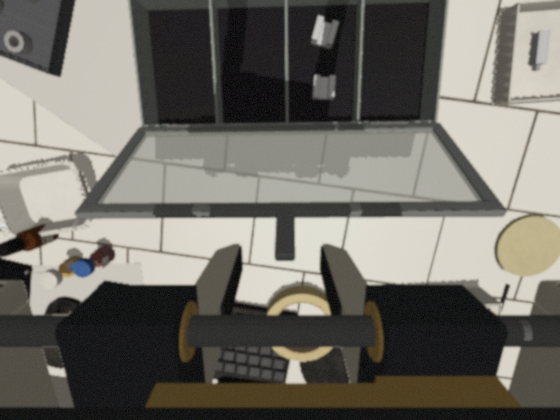

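```bash
python3 -m pendant '[{"delta_pos":[2.2,0,0],"roll":0},{"delta_pos":[2,0,0.1],"roll":0},{"delta_pos":[0,0,0],"roll":0}]'; python3 go.py 674 14.5 198 8.2;  python3 -m pendant '[{"delta_pos":[0,0,0],"roll":0},{"delta_pos":[0,0,0],"roll":0},{"delta_pos":[0,0,0],"roll":0},{"delta_pos":[0,0,0],"roll":0},{"delta_pos":[0,0,0],"roll":0}]' -1
```

```text
clock: 34.05
tcp_pos: [673.6, 13.3, 205.5]
ee_rot: [[-0.069, -0.127, 0.99], [-0.042, 0.991, 0.124], [-0.997, -0.033, -0.074]]
force: [-0.4, 0.5, -0.6]
width: 0.503
tcp [673.6  13.3 205.5] yaw 7.3 tilt [-0.069 -0.042] | delta cm [0.72 0.21 0.26] roll -0.9 q6 -99.0
clock: 34.55
tcp_pos: [673.0, 16.6, 210.9]
ee_rot: [[-0.066, -0.127, 0.99], [-0.036, 0.992, 0.124], [-0.997, -0.028, -0.07]]
force: [-1.8, 3.1, -4.4]
width: 0.147
```

```bash
python3 -m pendant '[{"delta_pos":[-0.47,0,-2.34],"roll":0},{"delta_pos":[-0.51,0,-2.35],"roll":0},{"delta_pos":[-0.18,0,-2.4],"roll":0},{"delta_pos":[0.16,0,-2.4],"roll":0},{"delta_pos":[0,0,0],"roll":0}]'; cat > lid.py <<'E'
from workcell import ctrl;import numpy as np
o=ctrl.observe();g=o['tcp_pos']+6*o['ee_rot'][:,0];c=np.r_[.9898,.1426]
X=(g[:2]-[591.7,4.6])@c;Z=g[2]-49;a=np.arctan2(Z,-X);r=np.hypot(X,Z);R=o['ee_rot']
print('a',np.degrees(a).round(1),'r',r.round(1),'F',o['force'].round(1),'w',o['width'].round(3))
p=lambda a,r:np.r_[-r*np.cos(a),r*np.sin(a)]
for i in range(6):
    d=p(a-np.radians(8*(i+1)),r+(168-r)*(i+1)/6)-p(a-np.radians(8*i),r+(168-r)*i/6)
    w=np.r_[d[0]*c,d[1]]/10;print((R.T@w).round(2))
E
python3 lid.py
```

```text
clock: 35.05
tcp_pos: [582.6, 3.7, 232.5]
ee_rot: [[-0.05, -0.126, 0.991], [-0.039, 0.992, 0.124], [-0.998, -0.032, -0.054]]
force: [0.9, 0.3, -10.5]
width: 0.145Traceback (most recent call last):
  File "lid.py", line 4, in <module>
    print('a',np.degrees(a).round(1),'r',r.round(1),'F',o['force'].round(1),'w',o['width'].round(3))
                                                                                ^^^^^^^^^^^^^^^^
AttributeError: 'float' object has no attribute 'round'
```

```bash
sed -i "s/o\['width'\].round(3)/o['width']/" lid.py; python3 lid.py
```

```text
a 86.9 r 177.7 F [  0.9   0.3 -10.5] w 0.1454304105426748
[ 0.6  -0.03 -2.4 ]
[ 0.92 -0.01 -2.27]
[ 1.21 -0.   -2.1 ]
[ 1.48  0.01 -1.9 ]
[ 1.72  0.02 -1.65]
[ 1.91  0.03 -1.38]
```

```bash
python3 -m pendant '[{"delta_pos":[0.9,0,-2.35],"roll":0},{"delta_pos":[1.0,0,-2.27],"roll":0},{"delta_pos":[1.25,0,-2.1],"roll":0},{"delta_pos":[1.5,0,-1.9],"roll":0},{"delta_pos":[0,0,0],"roll":0}]'; python3 lid.py
```

```text
clock: 35.55
tcp_pos: [504.3, -7.9, 207.4]
ee_rot: [[-0.019, -0.126, 0.992], [-0.039, 0.991, 0.125], [-0.999, -0.036, -0.024]]
force: [14.8, -0.2, -26.5]
width: 0.141
a 59.9 r 176.2 F [ 14.8  -0.2 -26.5] w 0.14113989954281383
[ 1.53  0.02 -1.91]
[ 1.77  0.03 -1.67]
[ 1.97  0.04 -1.39]
[ 2.13  0.06 -1.1 ]
[ 2.24  0.07 -0.78]
[ 2.31  0.07 -0.46]
```

```bash
python3 -m pendant '[{"delta_pos":[0.5,0,0.3],"roll":0},{"delta_pos":[1.6,0,-1.6],"roll":0},{"delta_pos":[1.9,0,-1.3],"roll":0},{"delta_pos":[0,0,0],"roll":0}]'; python3 lid.py
```

```text
clock: 35.95
tcp_pos: [481.7, -11.3, 182.0]
ee_rot: [[-0.01, -0.127, 0.992], [-0.038, 0.991, 0.126], [-0.999, -0.036, -0.015]]
force: [13.5, -0.7, -17.2]
width: 0.153
a 48.8 r 168.8 F [ 13.5  -0.7 -17.2] w 0.15288461990828875
[ 1.7   0.03 -1.62]
[ 1.91  0.05 -1.37]
[ 2.08  0.06 -1.09]
[ 2.21  0.07 -0.79]
[ 2.3   0.07 -0.47]
[ 2.34  0.08 -0.15]
```

```bash
python3 -m pendant '[{"delta_pos":[0.4,0,0.4],"roll":0},{"delta_pos":[1.8,0,-1.3],"roll":0},{"delta_pos":[2.0,0,-1.0],"roll":0},{"delta_pos":[2.1,0,-0.7],"roll":0},{"delta_pos":[0,0,0],"roll":0}]'; python3 lid.py
```

```text
clock: 36.45
tcp_pos: [453.6, -15.3, 127.5]
ee_rot: [[-0.02, -0.128, 0.992], [-0.036, 0.991, 0.128], [-0.999, -0.033, -0.024]]
force: [1.8, -2.2, -1.0]
width: 0.146
a 27.4 r 157.4 F [ 1.8 -2.2 -1. ] w 0.1460961017879775
[ 1.98  0.05 -0.99]
[ 2.12  0.06 -0.71]
[ 2.23  0.07 -0.41]
[ 2.29  0.07 -0.1 ]
[2.3  0.08 0.23]
[2.27 0.08 0.55]
```

```bash
python3 -m pendant '[{"delta_pos":[2.0,0,-1.0],"roll":0},{"delta_pos":[2.1,0,-0.7],"roll":0},{"delta_pos":[0,0,0],"roll":0}]'; python3 lid.py;python3 - <<'E'
from h import *
snap('side','n_s.png')
cv2.imwrite('pics/n.png',cv2.resize(cv2.imread('pics/n_s.png')[110:340,150:430],(560,460)))
E
```

```text
clock: 36.75
tcp_pos: [440.3, -17.3, 89.8]
ee_rot: [[-0.015, -0.129, 0.992], [-0.033, 0.991, 0.128], [-0.999, -0.03, -0.019]]
force: [-7.0, -2.7, 2.3]
width: 0.149
a 12.8 r 157.0 F [-7.  -2.7  2.3] w 0.14925332815407719
[ 2.16  0.06 -0.48]
[ 2.23  0.06 -0.17]
[2.26 0.07 0.15]
[2.24 0.07 0.46]
[2.18 0.08 0.78]
[2.07 0.08 1.09]
```

View pics/n.png

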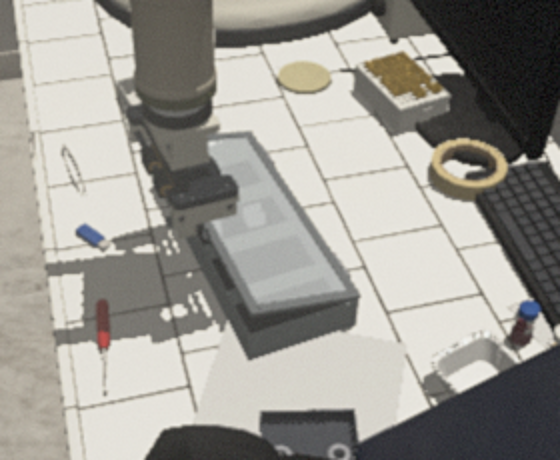

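```bash
python3 -m pendant '[{"delta_pos":[1.5,0,-0.5],"roll":0},{"delta_pos":[1.2,0,-0.1],"roll":0},{"delta_pos":[0.7,0,0],"roll":0},{"delta_pos":[0,0,0],"roll":0}]'; python3 lid.py
```

```text
clock: 37.2
tcp_pos: [437.1, -17.8, 61.3]
ee_rot: [[-0.016, -0.129, 0.992], [-0.03, 0.991, 0.128], [-0.999, -0.028, -0.02]]
force: [-5.8, -0.8, -0.1]
width: 0.148
a 2.3 r 156.5 F [-5.8 -0.8 -0.1] w 0.14801542615955435
[ 2.2   0.06 -0.08]
[2.22 0.06 0.23]
[2.19 0.07 0.54]
[2.12 0.07 0.86]
[2.   0.07 1.16]
[1.84 0.07 1.44]
```

```bash
python3 -m pendant '[{"delta_pos":[0.6,0,-0.1],"roll":0},{"delta_pos":[0.4,0,0],"roll":0},{"delta_pos":[0,0,0],"roll":0}]';python3 -m pendant '[{"delta_pos":[0,0,0],"roll":0},{"delta_pos":[0,0,0],"roll":0},{"delta_pos":[0,0,0],"roll":0},{"delta_pos":[-2,0,0],"roll":0},{"delta_pos":[-5,0,0],"roll":0},{"delta_pos":[-5,0,0],"roll":0},{"delta_pos":[-5,0,0],"roll":0},{"delta_pos":[0,0,0],"roll":0},{"delta_pos":[0,0,0],"roll":0}]' 0; python3 - <<'E'
from h import *
for n in('scene','side','wrist'):
    s=snap(n,'z_'+n+'.png');P=cloud(s);ok=s['depth']>0
    m=ok&(P[...,2]>38)&(P[...,2]<75)&(P[...,0]>400)&(P[...,0]<620)&(abs(P[...,1]+6)<180)
    for k,c,a in comps(P,m,300):
        A=np.c_[P[k][:,:2],np.ones(k.sum())];f=np.linalg.lstsq(A,P[k][:,2],rcond=None)[0];print(n,a,rect(P,k),'slope',f[:2].round(4),P[k][:,2].mean().round(1))
a=[cv2.imread(f'pics/z_{n}.png') for n in('scene','side')]
cv2.imwrite('pics/z.png',np.hstack([cv2.resize(a[0][90:350,130:480],(400,300)),cv2.resize(a[1][110:340,150:430],(400,300))]))
E
python3 trays.py
```

```text
clock: 37.5
tcp_pos: [437.8, -17.7, 57.4]
ee_rot: [[-0.019, -0.129, 0.991], [-0.03, 0.991, 0.128], [-0.999, -0.027, -0.022]]
force: [-8.2, 0.3, -0.8]
width: 0.145
clock: 38.4
tcp_pos: [446.5, -13.2, 239.9]
ee_rot: [[-0.006, -0.127, 0.992], [-0.031, 0.991, 0.127], [-0.999, -0.03, -0.01]]
force: [-1.0, 0.3, -0.5]
width: 0.502
scene 4475 [array([503. ,  -6.3]), array([182.4, 331.3]), np.float64(8.4)] slope [0.0158 0.0066] 51.5
side 5702 [array([506.7,  -9.6]), array([182.9, 331.7]), np.float64(8.2)] slope [0.003  0.0033] 50.0
wrist 23565 [array([502.9,  -9. ]), array([179.3, 326.8]), np.float64(8.5)] slope [ 0.0032 -0.0008] 51.9
scene [196.6 184.4] 755 [array([468.8, 304.9]), array([105.5, 148.8]), np.float64(11.1)]
scene [358.6 300.7] 1012 [array([ 502.3, -335.5]), array([142.4, 102.7]), np.float64(76.7)]
side [223.1 164.3] 310 [array([450.2, 298. ]), array([ 57.7, 148.2]), np.float64(9.8)]
side [305.2 317.2] 245 [array([ 516.7, -287.4]), array([ 40. , 101.2]), np.float64(73.5)]
```

View pics/z.png

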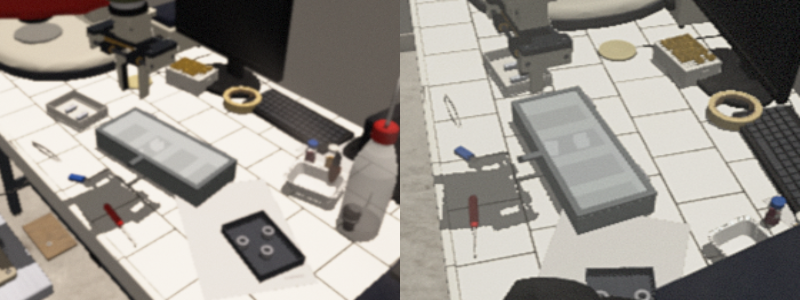

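```bash
python3 -c "
from workcell import ctrl
print(ctrl.job_done())"
```

```text
the job is handed in; nothing more can be done
None
```

I opened the lid until it stayed open by itself and put both standoffs in the white tray. All three collars are in the steel tray, and the lid is closed again with both U blocks still in the case. Only five of the six possible parts were there: two standoffs and three collars. I handed the job in at about 38.6 s.

- **Final checks:** all five parts show in their trays, and both trays lie flat where they were at the start. The lid reads within about 1 mm of its starting height and is level to within about 0.2° in the side and wrist views. The scene camera gave a slope of about 1°, but I had no starting slope to compare it with. The gripper ended clear of everything.
- **Lid closing:** the tab pulled against the gripper with up to about 30 N partway through, and the pads slipped along it, so I eased inward. The force stayed well below the 120 N wrist limit, and the lid then followed the gripper shut.
- **Tool tilt:** the tool drifted up to about 6° off vertical during the work, but no grasp or placing failed.
- **Disturbances:** I did not see either tray get knocked aside. I saw no clear slackening of the grip, though the lid slip may have been one.

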